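Run the vice ram back with the ball-knob valve lever

ROBOT

A 6-joint arm with a two-finger parallel gripper is mounted at the origin on the work surface. World frame = base frame: x ahead of the robot, y to its left, z up, the work surface at z = 0. Lengths are in m, angles in rad, forces in N, time in s.
With the tool pointing down it reaches from about 0.3 to 0.775 m from the base axis. Payload 14.6 kg.
Tool frame: the origin (TCP) lies on the centre line of the jaws, within the pads' length; the fingertips stand 17 mm ahead of it and the grasp point (between the pads) lies 2 mm behind it; z points along the fingers, y is the line along which they close (so a half turn about z gives the same grasp; the last joint's range is limited). The gripper opens to 85 mm and grips with 20 to 120 N. Pads are 22 mm wide; open, the fingers measure 114 mm over their backs; the gripper's body (76 mm by 85 mm) begins 54 mm behind the grasp point. The pads swing forward as they close: fully open they stand 13 mm farther back than shut.
Start: joints at [-1.268, 0.3, 1.521, -0, 1.321, -0.067], TCP at [0.199, -0.513, 0.248] pointing down, gripper open.
Joint ranges: [-3.03, 3.03], [-0.79, 2.21], [0.23, 2.52], [-1.04, 4.18], [0, 3.07], [-2.55, 2.55]. Speed limits (rad/s): [2.22, 2.22, 2.57, 3.14, 3.14, 3.14].

INTERFACE

Orientations are given as a unit quaternion [x, y, z, w].
In Python, from bench import robot gives the robot as it stands.
- The arm moves only by the shell command python3 -m inch 'ROWS' [FORCE]. ROWS is JSON, a list of rows, each a list of 5 numbers: the shift along the tool's x, y, z in cm, then the turn about the tool's z in degrees, then the closure, from -1 (fully open) to 1 (shut). A call has 1 to 8 rows; each row shifts and turns the commanded pose from where the row before left it, along the tool's axes as they then stand; what a row does not reach is not made up. A row lasts 1/12 s, in which the tool goes at most 41.7 mm and 7.16 degrees, less where a joint would pass 70% of its speed; a pose out of reach is approached as far as the arm can. A call is refused whole if a number of a shift passes 4.17 or a number of a turn 7.16, either way. A call with a gripper value outside its range is refused whole. The fingers move at their own pace and stop on an object; FORCE is the grip in N (left out, the last holds). Time passes only in rows, so rows that do not move let the fingers close. It gives the time, the measured TCP pose, the force, the opening and the grip force at its end, in the units of the state.
- robot.read_state(): the state, without advancing time (a new reading comes with each control period).
- robot.grab_frame(name): name is "scene" or "top" or "wrist"; returns a dict with "color" (384x512x3 uint8, red, green, blue), "depth" (384x512 float32, m along the optical axis (not along the pixel's ray), 0 where there is no reading), "fx", "fy", "cx", "cy" (pixels), "k1" (the pictures are not rectified: a ray, as slopes to the right and down, at radius r is drawn at 1 + k1 r^2 times it, then the intrinsics apply), "R" (3x3) and "t" (3): a world point X has camera coordinates R X + t. Camera axes: x right, y down, z forward; pixel columns grow to the right and rows downward; lengths in m; the calibration is good to about 2 mm. A picture is of the moment at which its call begins.
- robot.sign_off(): hands the job in; it is judged then, once.
The state is a dict: "t": time; "joint_pos": joint angles; "joint_velocities": joint speeds; "effort": joint torques, N m; "tool_pos": TCP position; "tool_rot": TCP orientation; "wrist_force": force on the tool from outside, world axes, zero at the start; "moment": the same for the moment, N m; "opening": finger opening in m; "finger_force": force on a finger pad.
Only numpy, scipy, OpenCV 4.12 (cv2) and the standard library are available. Lean on these libraries where they do the work, as an engineer would, in place of code of your own. Each camera call takes 0.05 s, during which the arm holds its last target. There are 200 camera calls.

TASK

Of the two hydraulic valves on the workshop bench, use the one whose lever ends in a round ball knob: push that lever all the way over towards the pressure gauge on its own valve, hold it there for at least three seconds so that the ram runs back, then let go so that it springs upright again. Do not push it over the other way, and leave the lever with the T-handle alone.

Things in the scene. Friction and masses are not known exactly. Their poses are not given: they have to be found in the camera images.
- ball_knob (a point): Centre of the black ball knob, 38 mm in diameter, on top of the lever to push: a 12 mm steel rod pivoted 135 mm below the ball's centre. Upright, the centre is 235 mm above the bench. The point turns with the lever: its z axis runs up the rod; its y axis, level when upright, points to the side where the gauge is. The lever swings only in its y-z plane.
- ball_lever (a joint): Swing of the ball-knob lever, rad: 0 upright, where a spring centres it; positive when it leans towards its gauge; stops at +0.5 and -0.5. Spring 2.8 N m per rad, so the knob needs about 10 N near the stop. Let go, it returns upright within half a second.
- ball_valve: Grey valve block fixed to the bench, facing any way, with the ball-knob lever. Origin on the bench under the lever's pivot (pivot 100 mm up); z up; base plate 100 mm (x) by 150 mm (y). Its round pressure gauge, 54 mm wide, white face up, is centred at y = +46 mm, top 130 mm above the bench; only the lever is higher. At y = -72 mm is only a dark spring cap, 46 mm up.
- tee_lever (a joint): Lever of the other valve, not to be used: same valve and size, but it ends in a black T-handle (bar 84 mm long, 20 mm thick, 235 mm above the bench). It stands on the other side of the bench (left or right), at least 280 mm from the ball knob. Swing in rad: 0 upright, positive towards its own gauge; stops at +-0.5.
Not all that is in view belongs to the job. What is shaped like the ball_valve but red is not meant.

How it is judged:
On the way:
1. the ball-knob lever is pushed over towards its gauge and held there (0.36 rad or more, of 0.5, for 2.5 s without a break) (value of joint ball_lever above 0.36 rad), for 2.5 s.
At the end, for the whole second after the job is handed in: Both levers stand upright again (within 0.08 rad), the ball-knob lever at rest (value of joint ball_lever between -0.08 and 0.08 rad and velocity of joint ball_lever between -0.1 and 0.1 rad/s and value of joint tee_lever between -0.08 and 0.08 rad); the robot touches nothing.
It fails at once if the ball-knob lever is pushed over away from its gauge (more than 0.2 rad) (value of joint ball_lever below -0.2 rad).
It fails at once if the T-handle lever is moved (more than 0.15 rad either way) (value of joint tee_lever above 0.15 rad or value of joint tee_lever below -0.15 rad).
It also fails if it takes over 35 s, if anything falls off the work surface, if the arm or the gripper's body presses on something with over 40 N, if the wrist force passes 120 N, or if a joint passes its speed limit or range.

## Working session

There is one attempt and no reset: what is moved stays moved. The work goes in short steps, Python scripts to look and compute and a shell command to move; the robot and the scene stay as the last step left them, time stands still between calls to the robot, and variables do not carry over. Pictures are saved under pics/ and viewed, at most 10 in all, crops included, and the job is handed in when it is done.

```bash
mkdir -p pics; cat > h.py <<'E'
import numpy as np,cv2,pickle
from bench import robot
def px2w(f,u,v,d=None):
    K=np.array([[f['fx'],0,f['cx']],[0,f['fy'],f['cy']],[0,0,1.]])
    x,y=cv2.undistortPoints(np.array([[[u,v]]],float),K,np.array([f['k1'],0,0,0.]))[0,0]
    R=np.array(f['R']);t=np.array(f['t'])
    if d is None: d=f['depth'][int(round(v)),int(round(u))]
    return R.T@(np.array([x*d,y*d,d])-t)
def grab(n,name):
    f=robot.grab_frame(n);pickle.dump(f,open(f'pics/{name}.pkl','wb'))
    cv2.imwrite(f'pics/{name}.png',cv2.resize(f['color'][:,:,::-1],(800,600)));return f
E
python3 - <<'E'
from h import *
for n in('top','scene'): f=grab(n,n+'0')
s=robot.read_state();print(s['t'],s['tool_pos'],s['tool_rot'])
E
```

```text
0.1 [ 0.19871756 -0.51263835  0.24775764] [ 9.82955512e-01  1.83842781e-01 -6.41920886e-05 -5.37666714e-04]
```

View pics/top0.png

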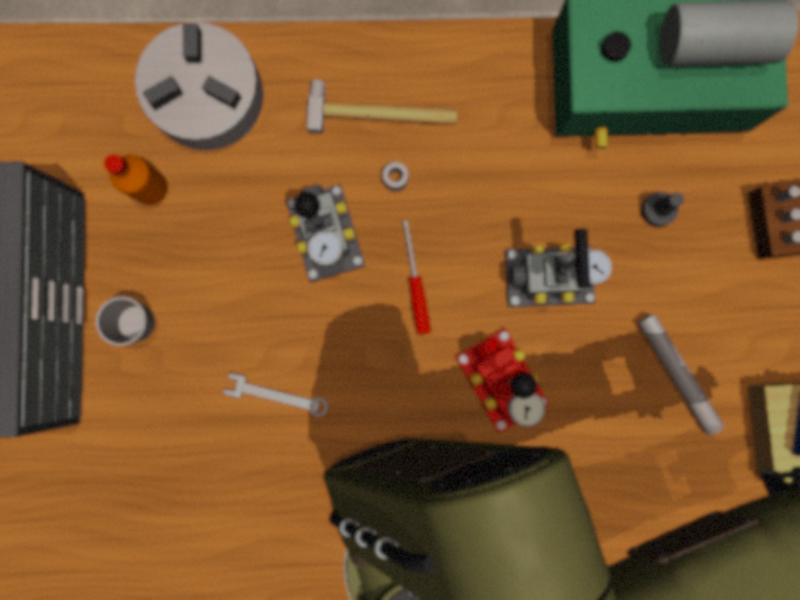

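View pics/scene0.png

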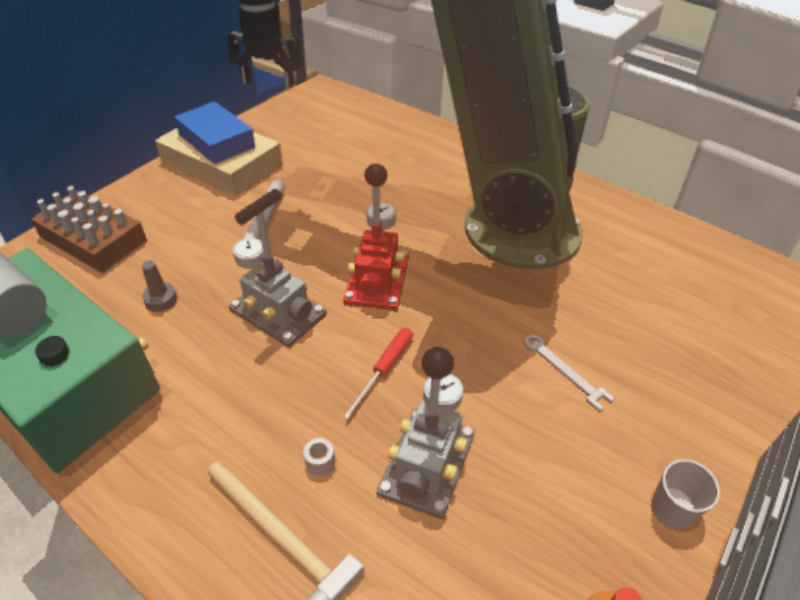

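The top view shows the ball-knob valve at (325,232), with its knob at (307,204) and gauge at (325,247). The T-handle is at (582,258), and the red decoy is at (503,380). Next I'll compute positions.

```bash
python3 - <<'E'
from h import *
s=.64
f=pickle.load(open('pics/top0.pkl','rb'));g=pickle.load(open('pics/scene0.pkl','rb'))
print('cam',-np.array(f['R']).T@f['t'])
for n,u,v in [('knob',307,204),('gauge',325,247),('c1',336,189),('c2',360,263),('c3',313,273),('tee',582,245),('teeb',582,275),('redknob',522,384)]:
    print(n,px2w(f,u*s,v*s).round(4))
for n,u,v in [('knob',438,362),('gauge',443,390),('redknob',376,175)]: print(n,px2w(g,u*s,v*s).round(4))
# knob by ray at known z
for F,u,v in((f,307,204),(g,438,362)):
    C=-np.array(F['R']).T@F['t'];P=px2w(F,u*s,v*s,1.);print((C+(P-C)*(0.235-C[2])/(P-C)[2]).round(4))
E
```

```text
cam [0.35019824 0.01581333 1.23976216]
knob [0.5657 0.1492 0.2554]
gauge [0.5241 0.1385 0.1328]
c1 [0.6436 0.1312 0.0161]
c2 [0.5135 0.0915 0.0157]
c3 [0.4973 0.1722 0.0189]
tee [ 0.5028 -0.2357  0.2421]
teeb [ 0.4599 -0.2332  0.2457]
redknob [ 0.3101 -0.1433  0.252 ]
knob [0.5801 0.1621 0.2521]
gauge [0.5307 0.1461 0.131 ]
redknob [ 0.3222 -0.1329  0.2463]
[0.5702 0.152  0.235 ]
[0.5681 0.1553 0.235 ]
```

```bash
python3 -m inch '[[0,0,-3,0,-1],[0,0,-3,0,-1],[0,0,-3,0,-1],[0,0,-3,0,-1],[1.5,-1.2,0,0,-1],[2.5,-2,0,0,-1],[2.5,-2,0,0,-1],[2.5,-2,0,0,-1]]'
python3 -m inch '[[2.5,-2.1,0,0,-1],[2.5,-2.1,0,0,-1],[2.5,-2.1,0,0,-1],[2.5,-2.1,0,0,-1],[2.5,-2.1,0,0,-1],[2.5,-2.1,0,0,-1],[2.5,-2.1,0,0,-1],[2.5,-2.1,0,0,-1]]'
python3 -m inch '[[2.5,-2.1,0,0,-1],[2.5,-2.1,0,0,-1],[2.5,-2.1,0,0,-1],[2.5,-2.1,0,0,-1],[2.5,-2.1,0,0,-1],[2.5,-2.1,0,0,-1],[2,-1.5,0,2,-1],[0,0,0,2.3,-1]]'
python3 -m inch '[[0,0,0,0,-1],[0,0,0,0,-1]]'
python3 - <<'E'
from h import *
s=robot.read_state();print(s['t'],s['tool_pos'],s['tool_rot'])
f=grab('wrist','w1');grab('top','t1')
E
```

```text
t: 0.77
tool_pos: [0.257, -0.4119, 0.3678]
tool_rot: [0.983, 0.183, -0.0, -0.0]
wrist_force: [0.8, -0.4, 0.4]
opening: 0.0852
finger_force: 0.0
t: 1.43
tool_pos: [0.3828, -0.1827, 0.3682]
tool_rot: [0.983, 0.184, -0.0, -0.0]
wrist_force: [-0.2, 0.4, 0.9]
opening: 0.0853
finger_force: 0.0
t: 2.1
tool_pos: [0.4912, 0.0119, 0.3674]
tool_rot: [0.989, 0.148, -0.001, -0.0]
wrist_force: [-1.3, -1.2, 0.3]
opening: 0.0852
finger_force: 0.0
t: 2.27
tool_pos: [0.4898, 0.0086, 0.368]
tool_rot: [0.989, 0.148, -0.0, -0.0]
wrist_force: [-0.8, -0.3, -1.2]
opening: 0.0853
finger_force: 0.0
2.2667 [0.48984846 0.00864034 0.36797675] [ 9.89048302e-01  1.47591748e-01 -3.62091476e-04 -2.01297367e-05]
```

View pics/w1.png

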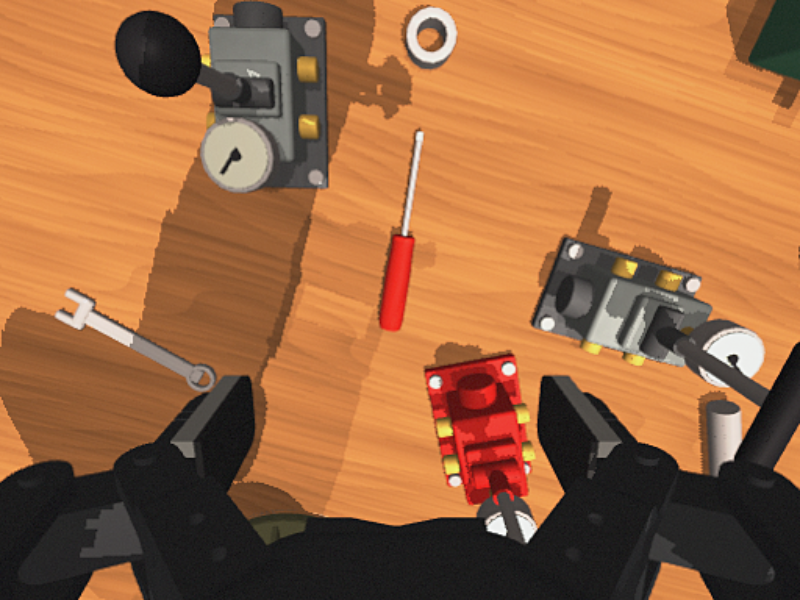

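In the wrist view the knob is at (158,53) and the gauge at (237,155). The base plate's edge runs vertically, so the yaw is right.

```bash
python3 - <<'E'
from h import *
f=pickle.load(open('pics/w1.pkl','rb'));s=.64
C=-np.array(f['R']).T@f['t']
def z(u,v,h):
    P=px2w(f,u*s,v*s,1.);return C+(P-C)*(h-C[2])/(P-C)[2]
k=z(158,53,.235);e=z(312,28,.01)-z(316,177,.01);g=z(237,155,.13)
from scipy.spatial.transform import Rotation as R
st=robot.read_state();T=R.from_quat(st['tool_rot']).as_matrix()
print('knob',k,'gauge',g,'edge in tool',T.T@e,'knob in tool cm',100*T.T@(k-st['tool_pos']),'g-k tool',T.T@(g-k))
print('other est',100*T.T@(np.array([.569,.1535,.235])-st['tool_pos']))
E
```

```text
knob [0.5698229  0.15517633 0.235     ] gauge [0.52508755 0.14057526 0.13      ] edge in tool [ 1.30538882e-01  2.38982415e-03 -1.40642653e-05] knob in tool cm [ 11.94038973 -11.73870803  13.3267232 ] g-k tool [-0.04703674  0.00095383  0.10500513]
other est [ 11.81289842 -11.6022592   13.32674177]
```

```bash
python3 -m inch '[[2,-2,0,0,-1],[2.5,-2.5,0,0,-1],[2.5,-2.4,0,0,-1],[2.5,-2.4,0,0,-1],[2.4,-2.4,0,0,-1],[0,0,0,0,-1],[0,0,2,0,-1],[0,0,2,0,-1]]'
python3 -m inch '[[0,0,2,0,-1],[0,0,2,0,-1],[0,0,2,0,-1],[0,0,2,0,-1],[0,0,1.5,0,-1],[0,0,0,0,-1],[0,0,0,0,-1]]'
python3 - <<'E'
from h import *
grab('wrist','w2')
E
```

```text
t: 3.03
tool_pos: [0.5701, 0.1548, 0.3284]
tool_rot: [0.989, 0.147, 0.001, -0.0]
wrist_force: [1.0, 0.5, -0.1]
opening: 0.0854
finger_force: 0.0
t: 3.62
tool_pos: [0.5698, 0.1545, 0.2335]
tool_rot: [0.989, 0.147, -0.0, 0.0]
wrist_force: [0.3, 0.2, 0.8]
opening: 0.0854
finger_force: 0.0
```

View pics/w2.png

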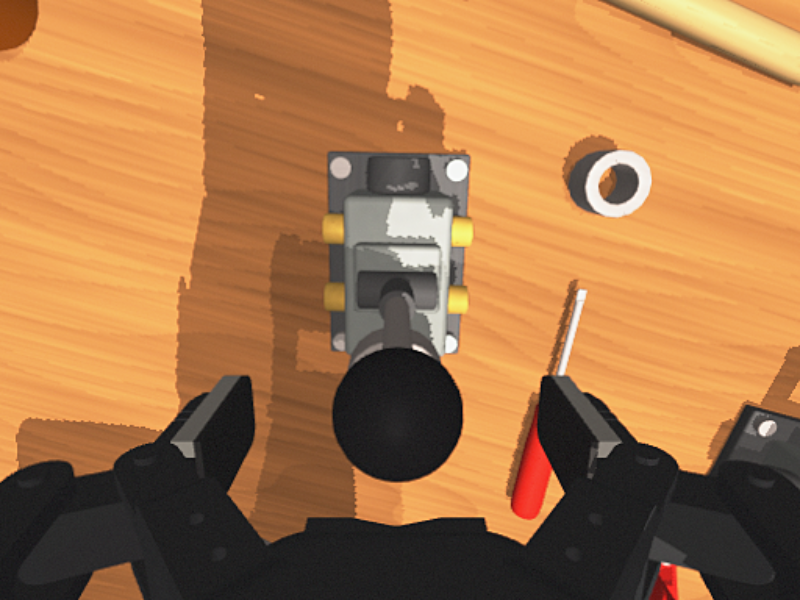

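The ball sits at (398,415), centred between the jaws and level with the pads, so I'll grip it.

```bash
python3 -m inch '[[0,0,0,0,1],[0,0,0,0,1],[0,0,0,0,1],[0,0,0,0,1],[0,0,0,0,1],[0,0,0,0,1],[0,0,0,0,1],[0,0,0,0,1]]' 50
```

```text
t: 4.33
tool_pos: [0.5705, 0.1542, 0.2343]
tool_rot: [0.989, 0.147, 0.001, 0.001]
wrist_force: [2.2, -7.2, 4.5]
opening: 0.036
finger_force: 49.8
```

```bash
python3 -m inch '[[-0.7,0,0,0,1],[-0.7,0,0.1,0,1],[-0.7,0,0.1,0,1],[-0.7,0,0.1,0,1],[-0.6,0,0.15,0,1],[-0.6,0,0.15,0,1],[0,0,0,0,1]]'
python3 -m inch '[[-0.6,0,0.2,0,1],[-0.6,0,0.2,0,1],[-0.6,0,0.25,0,1],[-0.3,0,0.1,0,1],[-0.2,0,0.1,0,1],[0,0,0,0,1],[0,0,0,0,1]]'
python3 - <<'E'
from h import *
grab('wrist','w3')
E
```

```text
t: 4.92
tool_pos: [0.532, 0.1433, 0.2288]
tool_rot: [0.989, 0.146, 0.002, 0.0]
wrist_force: [4.0, -2.0, 6.8]
opening: 0.0354
finger_force: 50.6
t: 5.5
tool_pos: [0.5108, 0.1373, 0.2209]
tool_rot: [0.989, 0.146, 0.003, -0.001]
wrist_force: [3.3, 1.3, 10.8]
opening: 0.0352
finger_force: 50.0
```

View pics/w3.png

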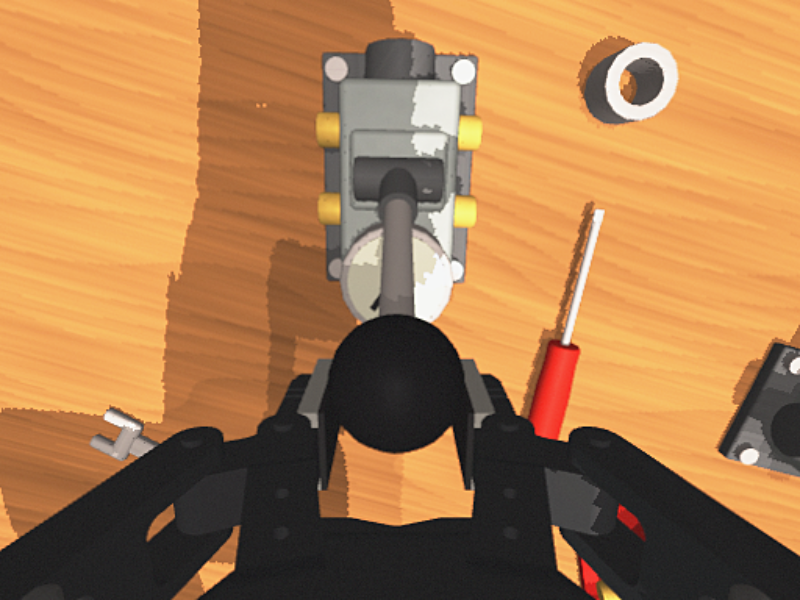

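The gripper still holds the ball, at (397,383). I'll work out the lever angle from that.

```bash
cat > ang.py <<'E'
from h import *
import sys
from scipy.optimize import minimize_scalar
def ang(f,u,v):
    s=.64;C=-np.array(f['R']).T@f['t'];P=px2w(f,u*s,v*s,1.);r=(P-C)/np.linalg.norm(P-C)
    d=np.array([-.955,-.296,0]);p=np.array([.570,.1547,.1])
    def e(a):
        k=p+.135*(np.sin(a)*d+np.cos(a)*np.array([0,0,1]));w=k-C;return np.linalg.norm(w-r*(w@r))
    o=minimize_scalar(e,bounds=(-.6,.6),method='bounded')
    a=o.x;print('angle',a,'miss',o.fun,'ball',p+.135*(np.sin(a)*d+np.cos(a)*np.array([0,0,1])))
ang(pickle.load(open(f'pics/{sys.argv[1]}.pkl','rb')),float(sys.argv[2]),float(sys.argv[3]))
E
python3 ang.py w2 398 415; python3 ang.py w3 397 383
```

```text
angle 0.018946641982241146 miss 0.0004274240883037593 ball [0.56755745 0.15394294 0.23497577]
angle 0.40248933223793526 miss 0.0008482855117067536 ball [0.51949879 0.13904727 0.22421198]
```

```bash
python3 -m inch '[[0,0,0,0,1],[0,0,0,0,1],[-0.2,0,0.1,0,1],[-0.2,0,0.1,0,1],[-0.2,0,0.1,0,1],[0,0,0,0,1],[0,0,0,0,1],[0,0,0,0,1]]' 100
python3 - <<'E'
from h import *
grab('wrist','w4')
E
```

```text
t: 6.22
tool_pos: [0.5056, 0.1358, 0.2185]
tool_rot: [0.989, 0.146, 0.004, -0.001]
wrist_force: [4.0, 2.4, 14.3]
opening: 0.0338
finger_force: 98.8
```

View pics/w4.png

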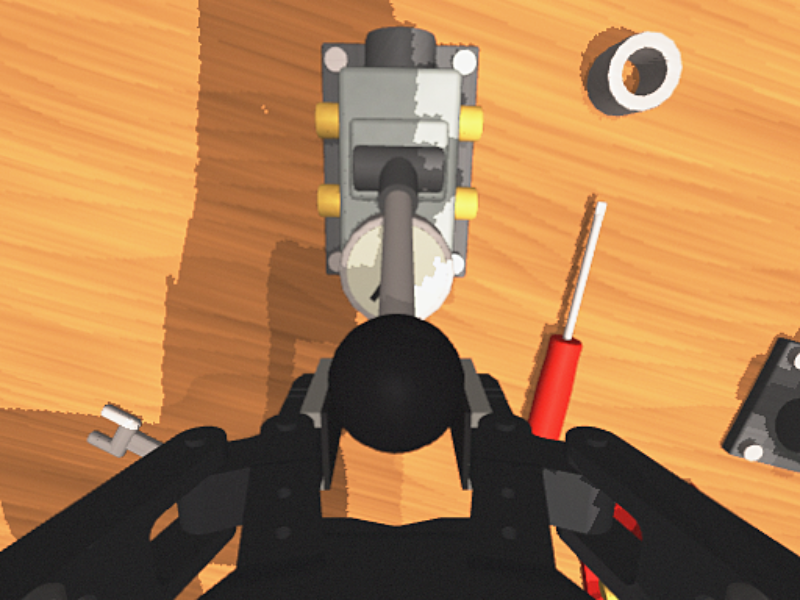

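The ball is still at (397,383) in the wrist view, so it did not slip and the lever moved with the tool. That puts the lever at about 0.44 rad, and I'll hold it there.

```bash
python3 ang.py w4 397 383
for i in 1 2 3 4 5; do :; done
python3 -m inch '[[0,0,0,0,1],[0,0,0,0,1],[0,0,0,0,1],[0,0,0,0,1],[0,0,0,0,1],[0,0,0,0,1],[0,0,0,0,1],[0,0,0,0,1]]'|head -2
python3 -m inch '[[0,0,0,0,1],[0,0,0,0,1],[0,0,0,0,1],[0,0,0,0,1],[0,0,0,0,1],[0,0,0,0,1],[0,0,0,0,1],[0,0,0,0,1]]'|head -2
python3 -m inch '[[0,0,0,0,1],[0,0,0,0,1],[0,0,0,0,1],[0,0,0,0,1],[0,0,0,0,1],[0,0,0,0,1],[0,0,0,0,1],[0,0,0,0,1]]'|head -2
python3 -m inch '[[0,0,0,0,1],[0,0,0,0,1],[0,0,0,0,1],[0,0,0,0,1],[0,0,0,0,1],[0,0,0,0,1],[0,0,0,0,1],[0,0,0,0,1]]'|head -2
python3 -m inch '[[0,0,0,0,1],[0,0,0,0,1],[0,0,0,0,1],[0,0,0,0,1],[0,0,0,0,1],[0,0,0,0,1],[0,0,0,0,1],[0,0,0,0,1]]'
python3 - <<'E'
from h import *
grab('wrist','w5');print(cv2.absdiff(cv2.imread('pics/w4.png')[300:470,300:500],cv2.imread('pics/w5.png')[300:470,300:500]).mean())
E
python3 ang.py w5 397 383
```

```text
angle 0.4474961787663462 miss 0.0009724220156478227 ball [0.51421291 0.13740892 0.221707  ]
t: 6.93
tool_pos: [0.5056, 0.1358, 0.2185]
t: 7.6
tool_pos: [0.5056, 0.1358, 0.2185]
t: 8.27
tool_pos: [0.5056, 0.1358, 0.2185]
t: 8.93
tool_pos: [0.5056, 0.1358, 0.2185]
t: 9.6
tool_pos: [0.5056, 0.1358, 0.2186]
tool_rot: [0.989, 0.146, 0.004, -0.001]
wrist_force: [4.7, 2.0, 14.5]
opening: 0.034
finger_force: 98.8
1.4993823529411765
angle 0.4473153912735374 miss 0.0009718340182345046 ball [0.51423393 0.13741544 0.22171756]
```

The lever held steady for 3.4 s. Now I'll guide it back nearly upright, let go and lift.

```bash
python3 -m inch '[[0.6,0,-0.3,0,1],[0.6,0,-0.2,0,1],[0.7,0,-0.2,0,1],[0.7,0,-0.2,0,1],[0.7,0,-0.1,0,1],[0.7,0,-0.1,0,1],[0.7,0,-0.1,0,1],[0.4,0,0,0,1]]'
python3 -m inch '[[0,0,0,0,1],[0,0,0,0,1],[0,0,0,0,-1],[0,0,0,0,-1],[0,0,0,0,-1],[0,0,0,0,-1],[0,0,0,0,-1],[0,0,0,0,-1]]'
python3 -m inch '[[0,0,0,0,-1],[0,0,0,0,-1],[0,0,0,0,-1],[0,0,0,0,-1]]'
python3 - <<'E'
from h import *
grab('wrist','w6')
E
```

```text
t: 10.32
tool_pos: [0.5531, 0.1499, 0.2282]
tool_rot: [0.989, 0.147, 0.0, 0.0]
wrist_force: [-1.6, -1.8, 1.3]
opening: 0.0002
finger_force: 1.2
t: 10.98
tool_pos: [0.5526, 0.15, 0.2278]
tool_rot: [0.989, 0.147, 0.0, -0.0]
wrist_force: [0.3, -0.1, 0.2]
opening: 0.0725
finger_force: 0.0
t: 11.32
tool_pos: [0.5526, 0.15, 0.2278]
tool_rot: [0.989, 0.147, 0.0, -0.0]
wrist_force: [-0.0, -0.3, -0.7]
opening: 0.0855
finger_force: 0.0
```

View pics/w6.png

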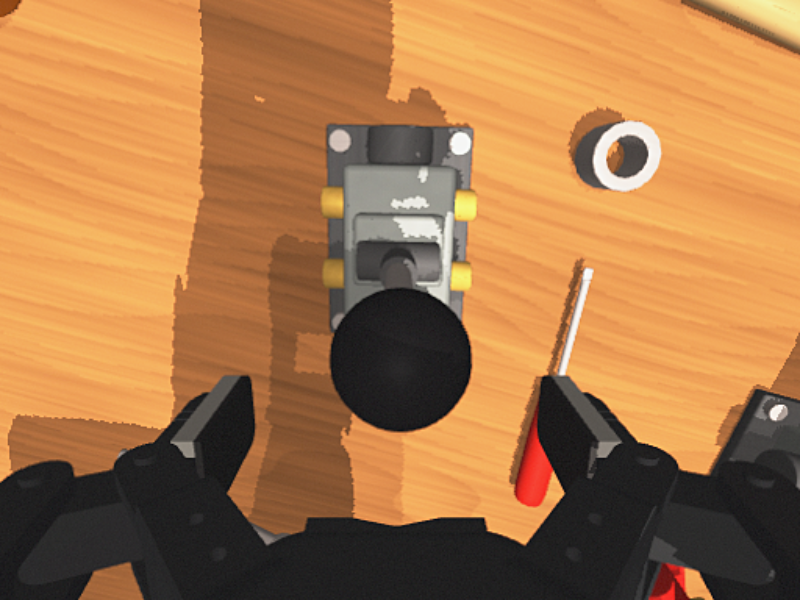

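The ball slipped out on the way back. It now stands free at (400,360), between the open jaws. I'll lift clear and check.

```bash
python3 ang.py w6 400 360
python3 -m inch '[[0,0,-2,0,-1],[0,0,-2.5,0,-1],[0,0,-2.5,0,-1],[0,0,-2.5,0,-1],[0,0,-2.5,0,-1],[0,0,0,0,-1],[0,0,0,0,-1],[0,0,0,0,-1]]'
python3 - <<'E'
from h import *
grab('scene','s7')
E
```

```text
angle 0.0028085189021166 miss 0.0002189896317695228 ball [0.56963791 0.15458777 0.23499947]
t: 12.03
tool_pos: [0.5525, 0.1499, 0.3469]
tool_rot: [0.989, 0.147, -0.001, 0.0]
wrist_force: [-0.4, 0.6, -0.2]
opening: 0.0853
finger_force: 0.0
```

View pics/s7.png

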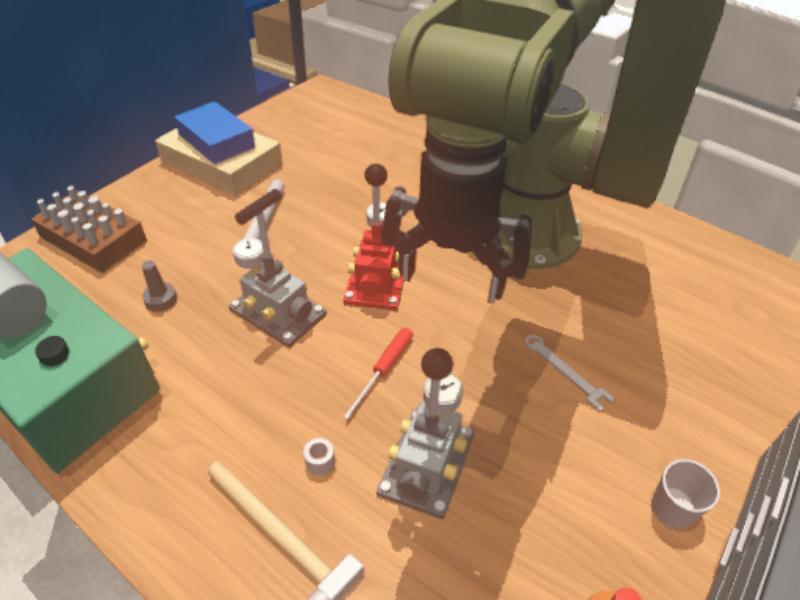

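The knob is back at (437,363), where it started, the T-handle hasn't moved, and the gripper is clear of both.

```bash
python3 -c "
from bench import robot
print(robot.sign_off())"
```

```text
the job is handed in; nothing more can be done
None
```

I pushed the ball-knob lever to about 0.44 rad towards its gauge and held it for about 3.4 s; it slipped from the grip on the way back, but it and the untouched T-handle lever were upright with the arm clear when I handed the job in (no verdict was returned).

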